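Lock the ophthalmoscope head onto its charged handle and lift it out ready for use

TASK

Fit the ophthalmoscope head onto the battery handle that stands in the desk charger: set it over the handle's two side pins, push it fully home against the spring contact, turn it a quarter turn clockwise (seen from above) and ease off so that it springs up and locks. Then lift the whole instrument by its head straight up, well clear of the charger, and finish still holding it there upright, the handle hanging from the locked head. Leave the other things on the table where they are.

Things in the scene. Friction and masses are not known exactly. Their poses are not given: they have to be found in the camera images.
- head: Ophthalmoscope head, black, 82 mm tall, 90 g, standing loose on its foot. Origin: centre of underside, z up. Foot (z 0-20 mm): steel ring, outside 34 mm, bore 24 mm and 20 mm deep, with two J slots cut through it: 9 mm mouths in the lower edge at +x and -x (under the two flat faces), up to z 13.5 mm, round a quarter turn, ending in a notch 3 mm deep. Fits either way round (half a turn).
- head_grip (a point): Point on the head's axis 48 mm above its underside, the place to grip; axes as the head's. From z = 28 to 63 mm above the underside the head is a block 28 mm thick along x (flat front and back faces) and 34 mm wide along y; above that only 19 x 38 mm, with a lens wheel sticking out 24 mm from the axis at +y.
- handle: Battery handle, black, 160 g, 136 mm tall, standing loose in the charger's well, its underside 7 mm above the table. Origin: centre of underside, z up. Foot 30 (x) x 24 (y) x 50 mm, cannot turn in the well (1 mm play each side); round grip, diameter 31 mm, above it up to a shoulder, diameter 33 mm, at z = 106 mm; on it a steel stub, diameter 21 mm, up to z = 124 mm, its top tapered.
- pins (a point): Point on the handle's axis at handle z = 117 mm, level with two round side pins, 4 mm thick, that stick out of the stub along the handle's +y and -y, tips 16 mm from the axis. The head goes on with its x axis along the handle's y axis (within 0.15 rad), so that the slot mouths meet the pins. Fully home, the head's underside rests on the shoulder (head origin at handle z = 106 mm).
- handle_mount (a point): Point on the handle's axis at handle z = 111.5 mm (5.5 mm above the shoulder): where the head's origin is when locked. From fully home the head is turned a quarter turn clockwise from above (a stop lies 0.2 rad beyond), so that its x axis lies along the handle's x axis (within 0.2 rad), and let up 5.5 mm: the pins then sit in the notches. Axes as the handle's.
- contact_pin (a joint): Spring contact: brass pin, diameter 7 mm, standing 12 mm out of the stub's top, pressing the head up. 0 = fully out (tip at handle z = 136 mm); grows as pushed in, 0.010 m with the head fully home. 4 N at first touch (just as the pins enter the slots), 7 N when locked, 10 N fully home. The head's weight does not push it in; the head can turn only when it is pushed in 8 mm or more.
- charger: White desk charger, fixed to the table, 108 mm (x) by 86 mm (y), 55 mm tall; origin at the centre of its underside; status window on the top at the -x end. One well in the middle, 32 (x) x 26 (y) mm, 48 mm deep, open at the top, in which the handle stands: the handle's axes are parallel to the charger's.
- focus_rod: Bystander: focusing test rod standing on its round foot, 26 mm foot, 83 mm tall; origin at its underside.
- prism_case: Bystander: low round screw case, diameter 41 mm, 25 mm tall; origin at its underside.
- strips: Bystander: small upright carton, 26 x 62 mm, 78 mm tall; origin at its underside.
Mind the look-alikes: they are no part of the job. What is shaped like the head but pink or red is not meant.

How it is judged:
By the outcome, as a careful person would: the job done as asked, in the order asked, and still so for the second after the job is handed in, while the arm keeps its last pose, push and grip.
It also fails if it takes over 48 s, if anything falls off the work surface, if the arm or the gripper's body presses on something with over 40 N, if the wrist force passes 120 N, or if a joint passes its speed limit or range.

ROBOT

A 7-joint arm with a two-finger parallel gripper is mounted at the origin on a cart in front of the work surface, level with it; the furniture and walls round the work are solid. World frame = base frame: x ahead of the robot, y to its left, z up, the work surface at z = 0. Lengths are in mm, angles in rad, forces in N, time in s.
With the tool pointing down it reaches from about 400 to 875 mm from the base axis. Payload 4.4 kg.
Tool frame: the origin (TCP) lies at the very end of the fingers, on their centre line; the grasp point (between the pads) lies ctrl.grip_point_offset behind it (ctrl.grip_point_offset is the distance from the TCP to the grasp point, in mm); z points along the fingers, y is the line along which they close (so a half turn about z gives the same grasp; the last joint's range is limited). The gripper opens to 85 mm and grips with 20 to 120 N. Pads are 22 mm wide; open, the fingers measure 114 mm over their backs; the gripper's body (76 mm by 85 mm) begins 54 mm behind the grasp point. The pads swing forward as they close: fully open they stand 13 mm farther back than shut.
Start: joints at [1.155, 0.628, 0.038, 1.517, -0.027, 0.996, -0.02], TCP at [222.789, -610.641, 231.313] pointing down, gripper open.
Joint ranges: [-3.06, 3.06], [-0.37, 2.12], [-1.25, 1.32], [0.18, 2.47], [-1.1, 4.24], [0.23, 1.98], [-2.94, 2.94]. Speed limits (rad/s): [2.57, 2.57, 3.14, 3.14, 3.14, 3.14, 3.14].

INTERFACE

Orientations are given as [roll, pitch, yaw] about the fixed x, y, z axes, in that order (R = Rz(yaw) Ry(pitch) Rx(roll)).
In Python, from cell import read_state, cams, ctrl, models gives the robot as it stands. The module is installed in compiled form; this text tells all that it offers.
- The arm moves only by the tool advance, called as name(argument=value, ...), one argument or row to a line, values as JSON. Schema: {"type":"object","properties":{"motion":{"type":"array","items":{"type":"array","items":{"type":"number"},"minItems":7,"maxItems":7},"minItems":1,"maxItems":12},"only":{"type":"string"},"quiet":{"type":"boolean"},"lines":{"type":"string"}},"required":["motion"],"additionalProperties":false}. motion is a list of rows, 1 to 12 of them, each of 7 numbers: dx, dy, dz in mm, then a rotation vector rx, ry, rz in rad, then the finger opening in mm; each row shifts and turns the commanded pose from where the row before left it, along the tool's axes as they then stand; what a row does not reach is not made up. A row lasts 1/10 s, in which the tool goes at most 50 mm and 0.15 rad, less where a joint would pass 70% of its speed; a pose out of reach is approached as far as the arm can. The fingers move at their own pace and stop on an object; the grip force is fixed at half the most. Time passes only in rows, so rows that do not move let the fingers close. The tool returns the time, the measured TCP pose, the force, the opening and the grip force at its end. only (a regular expression) keeps the lines of the reply that match it, lines (a string "A,B") keeps lines A to B, and quiet returns only ok. Input that does not fit is refused with a message, and nothing moves.
- read_state(): the state, without advancing time (a new reading comes with each control period).
- cams.get_image(name): name is "side" or "top" or "wrist"; returns (picture, depth): 420x560x3 uint8, blue, green, red; 420x560 float32, mm along the optical axis (not along the pixel's ray), 0 where there is no reading.
- cams.calibration(name): a dict with "fx", "fy", "cx", "cy" (pixels), "k1" (the pictures are not rectified: a ray, as slopes to the right and down, at radius r is drawn at 1 + k1 r^2 times it, then the intrinsics apply), "rvec" (rotation vector, rad) and "tvec" (3), from world to camera coordinates, as OpenCV has them; the wrist camera has in their place "hand_eye" (4x4, takes a point from camera to tool coordinates, whose origin is the TCP and whose axes are the flange's). Camera axes: x right, y down, z forward; pixel columns grow to the right and rows downward; lengths in mm; the calibration is good to about 2 mm. A picture is of the moment at which its call begins: read the wrist's pose just before it. calibration takes no time and is no camera call.
- ctrl.finish_job(): hands the job in; it is judged then, once.
Trained networks look in the newest picture that a camera, given by its name, has taken for a name from the list of things; names that differ only in an ending like _2 or _b are one class to them, and where a whole thing is asked for, a point or a joint stands for the part that bears it (a point fixed in the world has none). Each returns a list of dicts, best first, with "confidence" (0 to 1); they miss things now and then, are a little off and sometimes report something else, mostly with a low value. They report only what shows in the picture. A call takes as long as a camera call. They do not tell look-alikes from the thing itself.
- models.search_frame(thing, camera): "extent" ([left, top, right, bottom] in pixels, round what is visible of it).
- models.mark_of(thing, camera): "position" ([column, row] in pixels: a listed point, or the origin of a listed thing).
The state is a dict: "clock": time; "qpos": joint angles; "qd": joint speeds; "tau": joint torques, N m; "eef_pos": TCP position; "tool_rot": TCP orientation; "force": force on the tool from outside, world axes, zero at the start; "torque": the same for the moment, N m; "width": finger opening in mm; "gripper_force": force on a finger pad.
Only numpy, scipy, OpenCV 4.12 (cv2) and the standard library are available. Lean on these libraries where they do the work, as an engineer would, in place of code of your own. Each camera call takes 0.05 s, during which the arm holds its last target. There are 200 camera calls.

## Working session

There is one attempt and no reset: what is moved stays moved. The work goes in short steps, Python scripts to look and compute and a tool call to move; the robot and the scene stay as the last step left them, time stands still between calls to the robot, and variables do not carry over. Pictures are saved under pics/ and viewed, at most 10 in all, crops included, and the job is handed in when it is done.

```bash
mkdir -p pics; python3 - <<'E'
from cell import read_state, cams, ctrl, models
import cv2,numpy as np
s=read_state();print(s, ctrl.grip_point_offset)
np.set_printoptions(precision=4,suppress=True)
ims=[]
for n in ("side","top"):
    im,d=cams.get_image(n);cv2.imwrite(f"pics/{n}0.png",im);np.save(f"pics/{n}0.npy",d)
    print(n,cams.calibration(n))
    for t in ("head","head_grip","handle","pins","charger","focus_rod","strips","prism_case"):
        print(t,[(np.round(x["position"],1),round(x["confidence"],2)) for x in models.mark_of(t,n)[:3]])
print(cams.calibration("wrist"))
E
```

```text
{'clock': 0.0, 'qpos': array([ 1.15518293,  0.6293673 ,  0.03845381,  1.51838686, -0.02700311,
        0.99628189, -0.01998982]), 'qd': array([-8.43015298e-05,  3.12500629e-04, -1.34251621e-03,  1.44287931e-03,
        1.74278105e-03,  7.66595699e-04, -1.19625660e-03]), 'tau': array([-4.27256737e-04, -5.63385451e+01,  1.22651696e+00, -1.93435282e+01,
        1.11352064e-02,  1.06611487e-02,  5.72616131e-06]), 'eef_pos': array([ 222.57393766, -610.03223895,  230.36955173]), 'tool_rot': array([-3.13966789e+00,  3.12106113e-05,  3.49811898e-01]), 'force': array([ 0.30897766, -0.46272877,  0.33082609]), 'torque': array([-0.00089375, -0.02926687,  0.03395796]), 'gripper_force': 0.0, 'width': 85.3459095740211} 18.700000000000003
side {'fx': 512.7945907354276, 'fy': 512.7945907354276, 'cx': 276.55265107929677, 'cy': 202.1129631064192, 'k1': -0.08202108710772352, 'rvec': array([ 0.7506, -2.4613,  1.2916]), 'tvec': array([ 476.3867,  304.0897, 1123.3741])}
head [(array([337.6, 239.2]), 0.93), (array([235.3, 316.6]), 0.93), (array([247.1, 347.6]), 0.7)]
head_grip [(array([337.4, 222.3]), 0.73)
[... 725 characters left out ...]
.6]), 0.68), (array([168.9, 240. ]), 0.66)]
handle [(array([298.9, 197.9]), 0.52)]
pins [(array([297., 191.]), 0.67)]
charger [(array([297.9, 196.5]), 0.7)]
focus_rod [(array([279.1, 262.4]), 0.49), (array([298. , 189.8]), 0.39), (array([323. , 257.9]), 0.25)]
strips [(array([301.7, 157.8]), 0.89)]
prism_case [(array([243. , 260.5]), 0.58)]
{'fx': 374.65002108000436, 'fy': 374.65002108000436, 'cx': 278.27354957551074, 'cy': 204.6951700542374, 'k1': -0.06231452827067956, 'hand_eye': array([[  -0.0004,   -0.9658,   -0.2594,   63.6559],
       [   1.    ,   -0.0003,   -0.0004,    0.6497],
       [   0.0003,   -0.2594,    0.9658, -143.1116],
       [   0.    ,    0.    ,    0.    ,    1.    ]])}
```

View pics/side0.png

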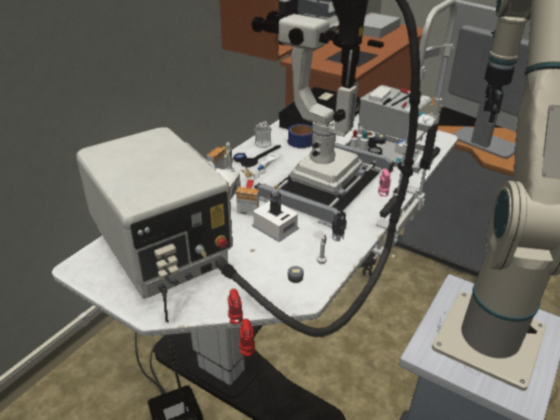

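View pics/top0.png

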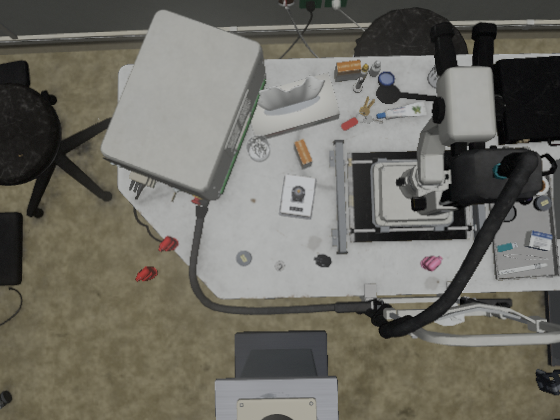

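Side view: black head at about (338,225), charger and handle at (275,215), rod at (322,250), case at (295,273); the red (235,305), (247,338) and pink (384,182) heads are decoys. Top view: black head (323,260), charger and handle (298,195), rod (279,265), case (244,258), carton (303,152).

```bash
cat > h.py <<'E'
import numpy as np,cv2
from scipy.spatial.transform import Rotation as R
from cell import read_state, cams, ctrl, models
np.set_printoptions(precision=3,suppress=True)
def ext(n,s=None):
    c=cams.calibration(n)
    if n=="wrist":
        s=s or read_state();T=np.eye(4);T[:3,:3]=R.from_euler('xyz',s["tool_rot"]).as_matrix();T[:3,3]=s["eef_pos"]
        W=T@c["hand_eye"];return c,W[:3,:3],W[:3,3]
    Rm=cv2.Rodrigues(np.array(c["rvec"],float))[0];return c,Rm.T,-Rm.T@np.array(c["tvec"])
def KD(c): return np.array([[c["fx"],0,c["cx"]],[0,c["fy"],c["cy"]],[0,0,1.]]),np.array([c["k1"],0,0,0.])
def ray(E,px):
    c,Rw,o=E;K,D=KD(c);p=cv2.undistortPoints(np.array([[px]],float),K,D)[0,0]
    return o,Rw@np.array([p[0],p[1],1.])
def tri(*rs):
    A=0;b=0
    for o,d in rs:
        d=d/np.linalg.norm(d);P=np.eye(3)-np.outer(d,d);A=A+P;b=b+P@o
    x=np.linalg.solve(A,b);return x,[round(float(np.linalg.norm((np.eye(3)-np.outer(d,d)/(d@d))@(x-o))),1) for o,d in rs]
def atz(r,z): o,d=r;return o+d*(z-o[2])/d[2]
def proj(E,P):
    c,Rw,o=E;K,D=KD(c);return cv2.projectPoints((np.atleast_2d(P)-o)@Rw,np.zeros(3),np.zeros(3),K,D)[0][:,0]
def cloud(E,d):
    v,u=np.nonzero(d>0);c,Rw,o=E;K,D=KD(c)
    p=cv2.undistortPoints(np.stack([u,v],1).astype(float)[:,None],K,D)[:,0];z=d[v,u]
    return (np.c_[p,np.ones(len(p))]*z[:,None])@Rw.T+o,u,v
def need(p,yaw,s=None):
    """tool-axis shift to put TCP at p pointing down with tool yaw"""
    s=s or read_state();r=R.from_euler('xyz',s["tool_rot"]);rd=R.from_euler('xyz',[np.pi,0,yaw])
    return r.inv().apply(np.array(p)-s["eef_pos"]),(r.inv()*rd).as_rotvec()
E
python3 - <<'E'
from h import *
S=ext("side");T=ext("top")
for n,a,b in [("head0",(337.6,239.2),(320,261.1)),("charger",(274.7,227.5),(297.9,196.5)),("pins",(275,194.1),(297,191)),("rod",(319.1,257.7),(279.1,262.4)),("case",(293.4,277.9),(243,260.5)),("strips",(247,212.3),(301.7,157.8))]:
    print(n,*tri(ray(S,a),ray(T,b)),atz(ray(T,b),0))
d=np.load("pics/top0.npy");P,u,v=cloud(T,d)
for n,(x0,y0,x1,y1) in {"head":(308,250,334,272),"chg":(278,172,318,220),"rail":(330,140,350,255)}.items():
    m=(u>x0)&(u<x1)&(v>y0)&(v<y1);Q=P[m]
    for lo,hi in ((15,40),(45,60),(60,80),(80,120),(120,160)):
        q=Q[(Q[:,2]>lo)&(Q[:,2]<hi)]
        if len(q)>3: print(n,lo,hi,len(q),q.mean(0),q.min(0),q.max(0))
c=(210,130,360,290);i=cv2.imread("pics/top0.png")[c[1]:c[3],c[0]:c[2]];cv2.imwrite("pics/topc.png",cv2.resize(i,None,fx=3.7,fy=3.7,interpolation=3)) 
E
```

```text
head0 [ 453.097 -124.252   -3.239] [0.5, 0.5] [ 453.628 -123.824    0.   ]
charger [625.884 -70.453  -3.074] [0.1, 0.1] [625.67  -70.324   0.   ]
pins [625.204 -67.131 113.47 ] [1.5, 1.5] [640.412 -68.328   0.   ]
rod [451.933 -17.009   7.086] [1.2, 1.2] [452.824 -16.326   0.   ]
case [463.69   80.214   4.224] [4.1, 4.1] [460.037  78.608   0.   ]
strips [730.464 -82.552   0.02 ] [1.4, 1.4] [729.284 -83.245   0.   ]
head 15 40 10 [ 449.661 -124.765   25.776] [ 438.722 -135.918   20.99 ] [ 469.582 -108.717   37.627]
head 45 60 23 [ 455.748 -131.246   58.104] [ 439.324 -145.654   46.344] [ 470.025 -113.346   59.989]
head 60 80 86 [ 455.901 -123.376   72.544] [ 439.81  -145.504   60.098] [ 470.106 -102.497   79.835]
head 80 120 55 [ 455.303 -126.688   82.286] [ 445.414 -143.499   80.034] [ 465.233 -109.461   86.503]
chg 15 40 23 [573.44  -61.054  29.846] [568.088 -96.91   17.411] [580.821 -22.285  39.673]
chg 45 60 1014 [621.307 -67.602  54.727] [ 569.177 -112.013   46.056] [676.366 -22.816  59.976]
chg 60 80 25 [620.268 -67.918  64.626] [ 576.879 -105.139   60.03 ] [668.282 -30.512  79.276]
chg 80 120 90 [620.572 -67.002 110.583] [606.138 -83.492  81.749] [639.161 -51.615 118.48 ]
chg 120 160 68 [622.193 -67.923 129.919] [612.812 -82.902 121.216] [632.398 -54.129 145.978]
rail 15 40 515 [ 645.277 -182.704   32.029] [ 470.742 -207.82    15.14 ] [ 767.717 -165.058   39.978]
rail 45 60 138 [ 549.039 -179.271   46.864] [ 488.558 -188.69    45.006] [ 725.001 -169.467   52.449]
```

View pics/topc.png

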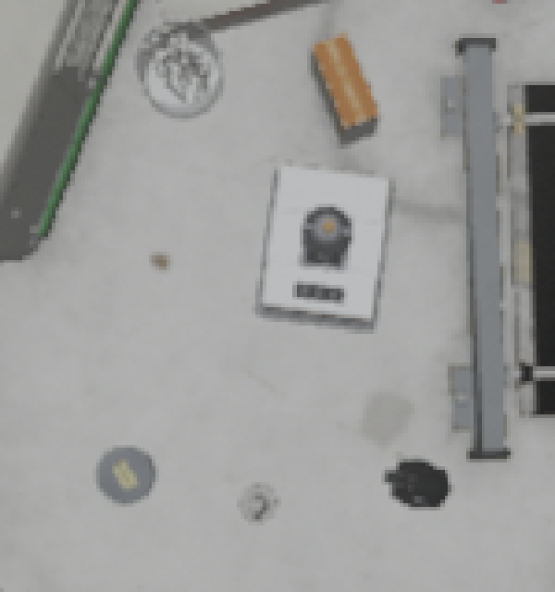

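Crop: charger (325,250) with window at its lower, -x end, slightly turned (yaw≈-0.13); handle with brass contact at (328,230); head (420,484) with its wheel toward the left (+y). Before moving, I check what lies on the way.

```bash
python3 - <<'E'
from h import *
T=ext("top");S=ext("side")
P,u,v=cloud(T,np.load("pics/top0.npy"));Q,u2,v2=cloud(S,np.load("pics/side0.npy"))
A=np.r_[P,Q]
xs=range(0,850,50);ys=range(200,-750,-50)
for nm,A in(("top max",P),("side max",Q)):
  print(nm,"cols y=",*ys)
  for x in xs[::-1]:
    row=[]
    for y in ys:
        m=(A[:,0]>=x)&(A[:,0]<x+50)&(A[:,1]>=y)&(A[:,1]<y+50);z=A[m,2]
        row.append(f"{np.percentile(z,97):5.0f}" if m.sum()>2 else "    .")
    print(f"{x:4d}",*row)
# charger yaw from top face
m=(P[:,2]>48)&(P[:,2]<62)&(u>270)&(u<325)&(v>168)&(v<225)
r=cv2.minAreaRect(P[m][:,:2].astype(np.float32));print(r)
print(T[2],S[2])
E
```

```text
top max cols y= 200 150 100 50 0 -50 -100 -150 -200 -250 -300 -350 -400 -450 -500 -550 -600 -650 -700
 800   270   271   270   268   262    57    55    55    53     9    21   495   495   495     .     .     .    70    69
 750   271   271   270   266    81    53    80     5    37     5     6   504   505   492     .     .     4    69    70
 700   270   270   269   264    77     5    82    60    43    31    48   504   505   491    11     6     4     5    61
 650   267   268   267   237     5    57    61    56    44    18    88   504   505   488   471     .     .     .     .
 600   263   265   265     5     5    58   133    58    46    18   642   655   655   208   566     .     .     .    33
 550     5    55     5     4     5    58    59     8    47    18   645   755   656   607   573    47    27    24    29
 500    56    44     6     5     5     5     5     5    48    30   679   729   651    71    30    46    21    22    39
 450    35    35     5    28     5     8     6    84    45     4   674   681    53    79     5     5    23    14    40
 400    29    13     5    17     5    78     6
[... 2600 characters left out ...]
 .     .  -733  -732  -732  -733  -732  -735     .   600   560   480   283
 150     .    -5    -1     0    -0    -0    -2    -4  -633  -734  -733  -732  -734  -736   611   608   575   542     .
 100     .     2     3    10    11    12    12   602   675   669     .     .     .     .     .     .     .     .     .
  50     .     2     8    15   394   501   561   633   680     .     .     .     .     .     .     .     .     .     .
   0     .     2    10   380   435   504   561   591     .     .     .     .     .     .     .     .     .     .     .
((623.1077880859375, -67.7265625), (77.82087707519531, 100.66075897216797), 80.68331909179688)
[ 477.662  -45.3   1333.033] [-13.144 891.871 886.441]
```

```bash
python3 - <<'E'
from h import *
T=ext("top");S=ext("side")
for n,E,pts in (("top",T,[(350,306),(372,308),(385,318),(395,327),(410,322),(430,305),(450,285),(470,262),(490,235),(510,200),(522,170),(490,165),(470,90),(370,290),(400,305),(440,315)]),
                ("side",S,[(330,331),(360,305),(385,260),(398,215),(408,170),(414,120),(413,70),(400,20),(385,0),(400,190),(430,140),(445,20),(345,20),(495,110),(500,60),(512,20),(495,80),(510,200),(545,100),(545,5),(560,40)])):
    d=np.load(f"pics/{n}0.npy")
    for px in pts:
        px=(min(px[0],559),px[1]);z=d[px[1],px[0]];o,r=ray(E,px);print(n,px,(o+r*z).round() if z>0 else None)
i=cv2.imread("pics/side0.png")[0:340,300:560];cv2.imwrite("pics/sidec.png",cv2.resize(i,None,fx=1.75,fy=1.75,interpolation=2))
E
```

```text
top (350, 306) [ 348. -185.  123.]
top (372, 308) [ 342. -236.  124.]
top (385, 318) [ 336. -241.  261.]
top (395, 327) [ 351. -215.  490.]
top (410, 322) [ 364. -231.  531.]
top (430, 305) [ 394. -253.  569.]
top (450, 285) [ 426. -270.  615.]
top (470, 262) [ 459. -288.  648.]
top (490, 235) [ 494. -305.  679.]
top (510, 200) [ 535. -316.  720.]
top (522, 170) [ 567. -319.  750.]
top (490, 165) [ 590. -321.  652.]
top (470, 90) [ 743. -356.  502.]
top (370, 290) [ 375. -251.    6.]
top (400, 305) [ 255. -486. -736.]
top (440, 315) [ 380. -264.  581.]
side (330, 331) [323. 148. -37.]
side (360, 305) [310.  11. -62.]
side (385, 260) [ 320. -156.  -37.]
side (398, 215) [ 325. -219.   75.]
side (408, 170) [ 323. -228.  213.]
side (414, 120) [ 325. -213.  359.]
side (413, 70) [ 347. -215.  478.]
side (400, 20) [ 1234. -2504.   -44.]
side (385, 0) [ 1365. -2520.    66.]
side (400, 190) [ 334. -225.  149.]
side (430, 140) [ 340. -452.  197.]
side (445, 20) [  935. -2525.     2.]
side (345, 20) [ 581. -323.  529.]
side (495, 110) [ 198. -540.  298.]
side (500, 60) [ 223. -572.  429.]
side (512, 20) [ 217. -574.  539.]
side (495, 80) [ 224. -576.  370.]
side (510, 200) [ 47.  45. 382.]
side (545, 100) [ 49. -73. 531.]
side (545, 5) [ 103. -177.  670.]
side (559, 40) [  60. -143.  622.]
```

View pics/sidec.png

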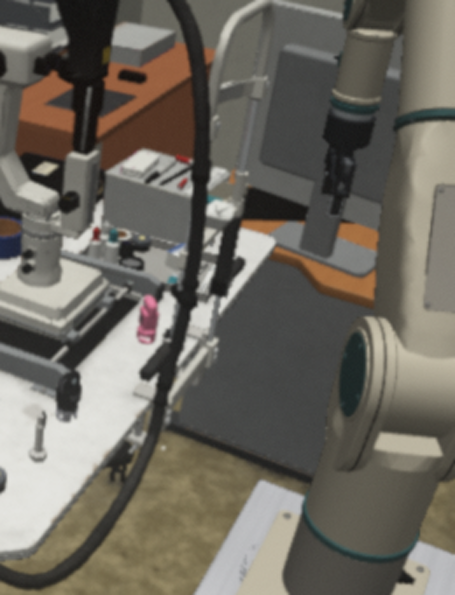

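The crop shows a cable loop and a tube frame standing between the arm and the table (cable at crop (195,200), frame (240,60)). I draw the arm in to a small radius, sweep past, then extend.

advance(
  motion=[
    [0, -40, -15, 0, 0, 0, 85],
    [0, -48, -15, 0, 0, 0, 85],
    [0, -48, -15, 0, 0, 0, 85],
    [0, -48, -15, 0, 0, 0, 85],
    [0, -48, -12, 0, 0, 0, 85],
    [0, -48, -12, 0, 0, 0, 85],
    [0, -48, -12, 0, 0, 0, 85],
    [0, -48, -12, 0, 0, 0, 85],
  ],
)

```text
clock: 1.7
eef_pos: [93.5, -256.3, 339.4]
tool_rot: [3.141, -0.0, 0.35]
force: [0.5, -0.3, 1.4]
width: 85.1
gripper_force: 0.0
```

```bash
python3 -c "
from h import *
s=read_state();print(s['clock'],s['qpos'],s['eef_pos'],s['tool_rot'],np.hypot(*s['eef_pos'][:2]))"
```

```text
1.7 [ 1.098 -0.094  0.018  2.226  0.002  1.009 -0.106] [  93.463 -256.346  339.398] [ 3.141 -0.     0.35 ] 272.85247583803823
```

advance(
  motion=[
    [20, -1, 0, 0, 0, -0.07, 85],
    [34, -2, 0, 0, 0, -0.125, 85],
    [34, -2, 0, 0, 0, -0.125, 85],
    [34, -2, 0, 0, 0, -0.125, 85],
    [34, -2, 0, 0, 0, -0.125, 85],
    [34, -2, 0, 0, 0, -0.125, 85],
    [34, -2, 0, 0, 0, -0.125, 85],
    [34, -2, 0, 0, 0, -0.125, 85],
    [0, 0, 0, 0, 0, 0, 85],
  ],
)

```text
clock: 2.6
eef_pos: [265.7, -73.3, 339.5]
tool_rot: [3.14, -0.0, 1.304]
force: [-0.6, -1.2, 0.6]
width: 85.1
gripper_force: 0.0
```

```bash
python3 -c "
from h import *
s=read_state();print(s['clock'],s['qpos'],s['eef_pos'],s['tool_rot'],np.hypot(*s['eef_pos'][:2]))
print(need([400,-115,280],1.45))"
```

```text
2.6 [ 0.665 -0.085 -0.447  2.213 -0.044  1.005 -0.024] [265.678 -73.329 339.475] [ 3.14  -0.     1.304] 275.61239567177313
(array([ -4.781, 140.465,  59.69 ]), array([ 0.002, -0.   , -0.146]))
```

advance(
  motion=[
    [0, 40, 5, 0, 0, -0.07, 85],
    [0, 45, 15, 0, 0, -0.07, 85],
    [0, 45, 15, 0, 0, 0, 85],
    [0, 45, 10, 0, 0, 0, 85],
    [0, 0, 0, 0, 0, 0, 85],
    [0, 0, 0, 0, 0, 0, 85],
  ],
)

```text
clock: 3.2
eef_pos: [435.9, -109.2, 293.1]
tool_rot: [-3.139, -0.001, 1.434]
force: [0.5, 0.0, -0.1]
width: 85.2
gripper_force: 0.0
```

```bash
cat > look.py <<'E'
from h import *
import sys,pickle
k=sys.argv[1];s=read_state();im,d=cams.get_image("wrist");E=ext("wrist",s)
cv2.imwrite(f"pics/w{k}.png",im);pickle.dump((s,E,d),open(f"pics/w{k}.pkl","wb"))
print(s["clock"],s["eef_pos"],s["tool_rot"],s["qpos"])
for t in sys.argv[2:]:
    print(t,[(np.round(x["position"],1),round(x["confidence"],2),atz(ray(E,x["position"]),0)[:2].round(1)) for x in models.mark_of(t,"wrist")[:3]])
E
python3 look.py 1 head head_grip pins handle charger
```

```text
3.2 [ 435.908 -109.174  293.118] [-3.139 -0.001  1.434] [ 0.556  0.292 -0.479  1.952  0.164  0.939 -0.141]
head [(array([313.1, 371.5]), 0.36, array([ 441.4, -405.1]))]
head_grip [(array([296.8, 187.7]), 0.9, array([ 451.2, -143.3])), (array([437.9, 103.2]), 0.39, array([623.1, -67.3]))]
pins [(array([495.7, 108.5]), 0.69, array([690.9, -81.5]))]
handle [(array([442. , 106.4]), 0.7, array([627.7, -71.4]))]
charger [(array([437.5, 104.5]), 0.77, array([622.6, -68.7]))]
```

View pics/w1.png

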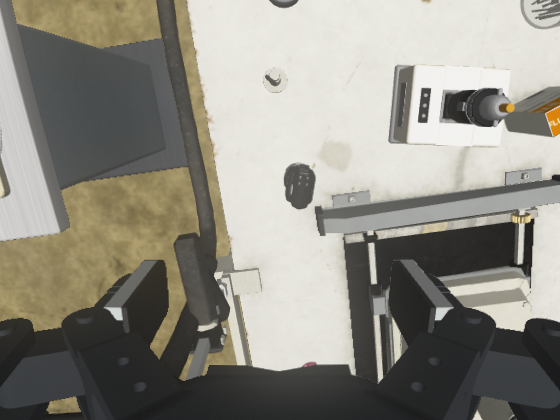

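Wrist view: head at (298,187), charger (450,105) with handle stub and brass tip at (505,108), rod (275,78). One more, closer view.

advance(
  motion=[
    [10, 40, 30, 0, 0, 0, 85],
    [15, 40, 30, 0, 0, 0, 85],
    [0, 0, 0, 0, 0, 0, 85],
    [0, 0, 0, 0, 0, 0, 85],
  ],
)

```text
clock: 3.9
eef_pos: [515.8, -94.8, 235.1]
tool_rot: [-3.139, -0.0, 1.436]
force: [-0.2, -0.6, 0.3]
width: 85.0
gripper_force: 0.0
```

```bash
python3 look.py 2 head head_grip pins handle charger
python3 - <<'E'
from h import *
import pickle
for k in (1,2):
    s,E,d=pickle.load(open(f"pics/w{k}.pkl","rb"));P,u,v=cloud(E,d)
    near=np.hypot(P[:,0]-455,P[:,1]+126)<45
    for lo,hi in ((-6,6),(22,30),(40,60),(64,78),(78,90)):
        q=P[near&(P[:,2]>lo)&(P[:,2]<hi)]
        if len(q)>8: print(k,"head",lo,hi,len(q),q.mean(0),cv2.minAreaRect(q[:,:2].astype(np.float32)))
    near=np.hypot(P[:,0]-623,P[:,1]+68)<75
    for lo,hi in ((50,60),(108,116),(116,128),(128,150)):
        q=P[near&(P[:,2]>lo)&(P[:,2]<hi)]
        if len(q)>8: print(k,"chg",lo,hi,len(q),q.mean(0),cv2.minAreaRect(q[:,:2].astype(np.float32)))
i=cv2.imread("pics/w2.png")[60:280,120:420];cv2.imwrite("pics/w2c.png",cv2.resize(i,None,fx=2.6,fy=2.6,interpolation=2))
E
```

```text
3.9 [515.784 -94.764 235.126] [-3.139 -0.     1.436] [ 0.437  0.475 -0.448  1.851  0.26   0.876 -0.271]
head [(array([228.9, 210.2]), 0.67, array([ 456.5, -130.4]))]
head_grip [(array([216.1, 226.6]), 0.86, array([ 439.9, -146.4]))]
pins [(array([429.4, 147.3]), 0.75, array([668.8, -92.3])), (array([424.6, 146. ]), 0.52, array([663.9, -90.4]))]
handle [(array([386.4, 128.8]), 0.61, array([626.3, -68.2]))]
charger [(array([382.8, 130.5]), 0.96, array([622.6, -69.4]))]
1 head -6 6 3338 [ 455.414 -119.853    0.445] ((454.792724609375, -125.89868927001953), (88.63644409179688, 89.41478729248047), 38.195533752441406)
1 head 22 30 37 [ 441.252 -125.885   24.83 ] ((451.9685974121094, -143.6698760986328), (22.19145393371582, 57.10683822631836), 15.511209487915039)
1 head 40 60 104 [ 450.911 -120.287   53.205] ((454.5515441894531, -126.76007080078125), (35.3209342956543, 28.274709701538086), 75.23587036132812)
1 head 64 78 208 [ 454.97  -119.328   74.103] ((454.221
[... 1445 characters left out ...]
-128.019   81.015] ((454.29132080078125, -127.92530059814453), (37.275146484375, 20.426433563232422), 84.99148559570312)
2 chg 50 60 7986 [616.072 -66.577  55.263] ((634.2040405273438, -72.29576873779297), (78.14115142822266, 126.12512969970703), 80.63997650146484)
2 chg 108 116 792 [615.429 -67.757 112.94 ] ((620.6520385742188, -69.8459701538086), (33.44828796386719, 30.861637115478516), 73.7808837890625)
2 chg 116 128 403 [617.594 -68.718 124.443] ((621.3335571289062, -70.4766616821289), (24.737455368041992, 21.384109497070312), 40.5261344909668)
2 chg 128 150 589 [619.692 -69.686 132.97 ] ((621.2742309570312, -70.21236419677734), (19.288848876953125, 19.26047134399414), 34.29073715209961)
```

View pics/w2c.png

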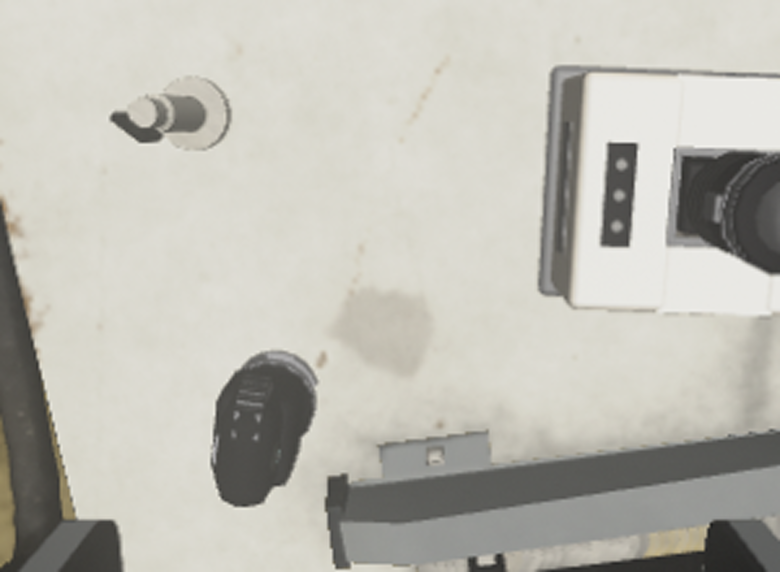

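Crop: head at (260,430), its long side and wheel upward-right (+y), clear of the rail end (340,520) for fingers along x; charger with three-light window (620,195), handle at (750,200). Refine the head pose from the merged depth points.

```bash
python3 - <<'E'
from h import *
import pickle
C=[cloud(*[pickle.load(open(f"pics/w{k}.pkl","rb"))[i] for i in (1,2)])[0] for k in (1,2)]
P=np.r_[C[0],C[1]];near=np.hypot(P[:,0]-455,P[:,1]+126)<32
for lo,hi in ((5,19),(30,62),(34,58),(66,76),(79,86),(80,83)):
    q=P[near&(P[:,2]>lo)&(P[:,2]<hi)][:,:2].astype(np.float32)
    print(lo,hi,len(q),cv2.minAreaRect(q))
    if hi<20:
        A=np.c_[2*q,np.ones(len(q))];s=np.linalg.lstsq(A,(q**2).sum(1),rcond=None)[0];print("circle",s[:2],np.sqrt(s[2]+s[:2]@s[:2]))
q=C[1];q=q[(np.hypot(q[:,0]-455,q[:,1]+126)<32)&(q[:,2]>32)&(q[:,2]<60)]
for h in np.arange(-.35,.1,.05):
    a=q[:,0]*np.cos(h)+q[:,1]*np.sin(h);m=a>a.max()-6;print(round(h,2),np.percentile(a,[50,70,85,95])-a.max(),end=' ')
print()
# handle: shoulder/stub circles
P=P[np.hypot(P[:,0]-621,P[:,1]+70)<30]
for lo,hi in ((70,100),(107,112),(114,123),(126,134),(126,140)):
    q=P[(P[:,2]>lo)&(P[:,2]<hi)][:,:2]
    A=np.c_[2*q,np.ones(len(q))];s=np.linalg.lstsq(A,(q**2).sum(1),rcond=None)[0];print(lo,len(q),"circle",s[:2],np.sqrt(s[2]+s[:2]@s[:2]))
print(P[:,2].max(),need([454.4,-127.2,120],1.45))
E
```

```text
5 19 118 ((457.1908874511719, -121.03313446044922), (15.990340232849121, 34.31102752685547), 69.58061981201172)
circle [ 453.64  -129.816] 17.058648439477164
30 62 566 ((454.57318115234375, -127.09593200683594), (37.74238586425781, 28.32512092590332), 74.35088348388672)
34 58 267 ((455.0245056152344, -125.48145294189453), (32.4811897277832, 28.324831008911133), 74.35696411132812)
66 76 297 ((454.8114929199219, -126.81287384033203), (44.23225402832031, 21.46377944946289), 74.57848358154297)
79 86 1178 ((454.3402404785156, -128.16653442382812), (37.387001037597656, 19.521692276000977), 63.58509063720703)
80 83 946 ((453.9743957519531, -128.97589111328125), (35.3167610168457, 15.193867683410645), 75.62452697753906)
-0.35 [-6.156 -2.078 -1.007 -0.374] -0.3 [-4.806 -0.999 -0.434 -0.192] -0.25 [-3.984 -0.702 -0.366 -0.182] -0.2 [-3.704 -1.372 -0.749 -0.258] -0.15 [-3.553 -1.776 -0.914 -0.283] -0.1 [-3.854 -1.993 -0.931 -0.284] -0.05 [-4.34  -2.278 -0.934 -0.337] -0.0 [-4.706 -2.5   -1.005 -0.362] 0.05 [-5.036 -2.568 -0.978 -0.363] 
70 853 circle [620.642 -70.371] 14.79602755554262
107 325 circle [621.336 -70.181] 15.841219637191806
114 458 circle [621.618 -70.364] 11.595211543664718
126 1049 circle [621.618 -70.531] 8.19297555079777
126 1132 circle [621.586 -70.533] 7.92767015014772
144.84336805802448 (array([-39.455, -57.099, 117.225]), array([ 0.002,  0.001, -0.016]))
```

advance(
  motion=[
    [-21, -28, 40, 0, 0, 0, 85],
    [-21, -28.7, 40, 0, 0, 0.136, 85],
    [0, 0, 25, 0, 0, 0, 85],
    [0, 0, 0, 0, 0, 0, 85],
    [0, 0, 0, 0, 0, 0, 85],
  ],
)

```text
clock: 4.7
eef_pos: [459.4, -126.8, 137.0]
tool_rot: [3.14, -0.0, 1.299]
force: [1.4, -0.1, 0.7]
width: 84.8
gripper_force: 0.0
```

```bash
python3 -c "
from h import *
print(need([453.9,-129.2,30],1.299))"
```

```text
(array([ -3.845,  -4.881, 106.94 ]), array([ 0.002, -0.   ,  0.   ]))
```

advance(
  motion=[
    [-3.8, -4.8, 7, 0, 0, 0, 85],
    [0, 0, 30, 0, 0, 0, 85],
    [0, 0, 35, 0, 0, 0, 85],
    [0, 0, 25, 0, 0, 0, 85],
    [0, 0, 10, 0, 0, 0, 85],
    [0, 0, 0, 0, 0, 0, 85],
  ],
)

```text
clock: 5.3
eef_pos: [452.7, -129.1, 28.6]
tool_rot: [-3.141, -0.0, 1.299]
force: [-0.9, -0.7, 0.5]
width: 85.2
gripper_force: 0.0
```

```bash
python3 -c "
from h import *
print(need([453.9,-129.2,30],1.299))"
```

```text
(array([ 0.18 ,  1.2  , -1.432]), array([-0.001, -0.   ,  0.   ]))
```

advance(
  motion=[
    [0, 1.2, -1.4, 0, 0, 0, 60],
    [0, 0, 0, 0, 0, 0, 40],
    [0, 0, 0, 0, 0, 0, 26],
    [0, 0, 0, 0, 0, 0, 15],
    [0, 0, 0, 0, 0, 0, 10],
    [0, 0, 0, 0, 0, 0, 10],
    [0, 0, 0, 0, 0, 0, 10],
    [0, 0, 0, 0, 0, 0, 10],
  ],
)

```text
clock: 6.1
eef_pos: [454.3, -129.9, 31.2]
tool_rot: [3.14, 0.0, 1.299]
force: [0.2, -0.3, 6.1]
width: 27.0
gripper_force: 58.5
```

advance(
  motion=[
    [0, 0, -10, 0, 0, 0, 10],
    [0, 0, -30, 0, 0, 0, 10],
    [0, 0, -40, 0, 0, -0.14, 10],
    [0, 0, -40, 0, 0, -0.14, 10],
    [0, 0, -40, 0, 0, -0.14, 10],
    [0, 0, -25, 0, 0, -0.14, 10],
    [0, 0, 0, 0, 0, -0.14, 10],
    [0, 0, 0, 0, 0, -0.14, 10],
    [0, 0, 0, 0, 0, -0.14, 10],
    [0, 0, 0, 0, 0, -0.14, 10],
    [0, 0, 0, 0, 0, -0.14, 10],
    [0, 0, 0, 0, 0, -0.14, 10],
  ],
)

```text
clock: 7.3
eef_pos: [453.3, -129.9, 215.9]
tool_rot: [-3.141, 0.0, 2.704]
force: [0.0, 0.0, -1.2]
width: 27.3
gripper_force: 59.2
```

advance(
  motion=[
    [0, 0, 0, 0, 0, -0.14, 10],
    [0, 0, 0, 0, 0, -0.13, 10],
    [0, 0, 0, 0, 0, 0, 10],
    [0, 0, 0, 0, 0, 0, 10],
  ],
)

```text
clock: 7.7
eef_pos: [453.5, -129.9, 215.6]
tool_rot: [-3.141, -0.0, 2.965]
force: [-0.7, -0.4, -0.9]
width: 27.1
gripper_force: 59.2
```

```bash
python3 -c "
from h import *
s=read_state();print(s['qpos'],need([560,-85,215],2.9786))"
```

```text
[ 0.86   0.544 -0.938  2.     0.571  0.884  1.005] (array([-97.015,  62.858,   0.513]), array([-0.   , -0.   , -0.013]))
```

advance(
  motion=[
    [-30, 6, 0, 0, 0, -0.013, 10],
    [-40, 6, 0, 0, 0, 0, 10],
    [-40, 6, 0, 0, 0, 0, 10],
    [-19, 5, 0, 0, 0, 0, 10],
    [0, 0, 0, 0, 0, 0, 10],
    [0, 0, 0, 0, 0, 0, 10],
  ],
)

```text
clock: 8.3
eef_pos: [583.9, -127.5, 215.0]
tool_rot: [-3.141, -0.002, 2.981]
force: [-0.5, -0.9, -0.5]
width: 27.4
gripper_force: 59.2
```

```bash
python3 look.py 3 head pins
python3 - <<'E'
from h import *
import pickle
s,E,d=pickle.load(open("pics/w3.pkl","rb"));P,u,v=cloud(E,d)
p=P[np.hypot(P[:,0]-621,P[:,1]+70)<35]
for lo,hi in ((70,100),(107,112),(114,123),(126,134),(134,140),(140,160)):
    q=p[(p[:,2]>lo)&(p[:,2]<hi)][:,:2]
    if len(q)<9: continue
    A=np.c_[2*q,np.ones(len(q))];t=np.linalg.lstsq(A,(q**2).sum(1),rcond=None)[0];print(lo,len(q),"circle",t[:2],np.sqrt(t[2]+t[:2]@t[:2]),q.mean(0))
q=P[(np.hypot(P[:,0]-623,P[:,1]+70)<75)&(P[:,2]>50)&(P[:,2]<60)];print(cv2.minAreaRect(q[:,:2].astype(np.float32)))
# head in tool frame
r=R.from_euler('xyz',s["tool_rot"]);t=r.inv().apply(P-s["eef_pos"]);m=(np.hypot(t[:,0],t[:,1])<35)
for lo,hi in ((-60,-35),(-35,0),(0,10),(10,28),(28,40)):
    q=t[m&(t[:,2]>lo)&(t[:,2]<hi)]
    if len(q)<9: continue
    A=np.c_[2*q[:,:2],np.ones(len(q))];c=np.linalg.lstsq(A,(q[:,:2]**2).sum(1),rcond=None)[0]
    print("tool z",lo,len(q),q.mean(0),q.min(0),q.max(0),"circ",c[:2],np.sqrt(c[2]+c[:2]@c[:2]))
E
```

```text
8.3 [ 583.926 -127.487  215.039] [-3.141 -0.002  2.981] [ 0.684  0.71  -0.878  1.671  0.612  1.061  1.023]
head [(array([278.8, 237.1]), 0.72, array([ 645.8, -138.5])), (array([368. , 252.8]), 0.67, array([677.5, -50.7]))]
pins [(array([373.5, 252.4]), 0.7, array([678., -45.]))]
70 457 circle [621.024 -70.064] 15.062854865130284 [610.081 -75.435]
107 178 circle [621.039 -70.694] 15.548292056113551 [611.187 -74.978]
114 236 circle [621.964 -70.234] 11.880938777880873 [614.16  -72.382]
126 606 circle [621.679 -70.657] 8.115063291121585 [619.298 -71.785]
134 49 circle [621.527 -70.752] 3.0968460711347237 [619.536 -71.581]
140 105 circle [621.535 -70.757] 2.557149288999669 [621.264 -70.884]
((621.244873046875, -70.09661865234375), (78.05398559570312, 99.8126449584961), 80.90419006347656)
tool z -60 14214 [  9.      0.863 -48.317] [-10.473 -34.939 -59.873] [ 28.002  34.984 -35.007] circ [4.365 1.789] 19.979156970830715
tool z -35 5161 [ 12.459  -1.283 -22.938] [-12.051 -28.839 -34.972] [27.604 25.743 -0.062] circ [ 3.633 -1.467] 18.76439107547039
tool z 0 271 [17.827 -0.755  7.527] [  7.311 -17.203   4.236] [19.757 14.942  9.983] circ [ 2.509 -0.98 ] 16.374374525450914
tool z 10 723 [16.837 -1.004 19.054] [  6.694 -17.753  10.001] [20.154 15.497 27.995] circ [ 2.418 -1.23 ] 17.057697636622226
tool z 28 114 [17.306 -0.257 29.187] [  9.494 -16.011  28.018] [20.028 14.847 31.665] circ [ 2.903 -0.894] 16.593233689724762
```

View pics/w3.png

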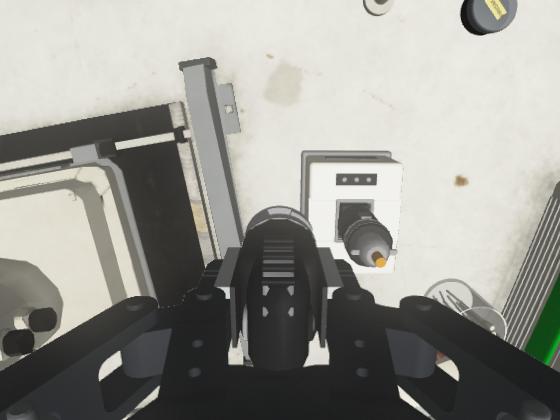

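Picture: head in the gripper at (278,250), upright, foot ring at (280,215); handle at (365,240) with brass tip (380,262) and the pins across the y axis. Move above the handle.

```bash
python3 -c "
from h import *
print(need([624.1,-69.85,190],2.980))"
```

```text
(array([-30.765,  64.214,  25.303]), array([-0.001, -0.001,  0.001]))
```

advance(
  motion=[
    [-15.4, 32, 0, 0, 0, 0, 10],
    [-15.4, 32.2, 0, 0, 0, 0, 10],
    [0, 0, 12, 0, 0, 0, 10],
    [0, 0, 13, 0, 0, 0, 10],
    [0, 0, 0, 0, 0, 0, 10],
    [0, 0, 0, 0, 0, 0, 10],
  ],
)

```text
clock: 9.05
eef_pos: [624.5, -71.1, 189.8]
tool_rot: [-3.14, -0.002, 2.98]
force: [0.2, 0.3, -0.4]
width: 27.1
gripper_force: 59.4
```

```bash
python3 - <<'E'
from h import *
s=read_state();print(s['qpos'],need([624.1,-69.85,190],2.980,s))
im,d=cams.get_image("wrist");P,u,v=cloud(ext("wrist",s),d)
r=R.from_euler('xyz',s["tool_rot"]);t=r.inv().apply(P-s["eef_pos"]);m=(np.hypot(t[:,0],t[:,1])<35)
for lo,hi in ((10,28),(14,22),(22,30),(46,58),(64,72),(76,105),(80,90),(90,105)):
    q=t[m&(t[:,2]>lo)&(t[:,2]<hi)]
    if len(q)<9: continue
    A=np.c_[2*q[:,:2],np.ones(len(q))];c=np.linalg.lstsq(A,(q[:,:2]**2).sum(1),rcond=None)[0]
    print("tool z",lo,hi,len(q),q.min(0),q.max(0),"circ",c[:2],np.sqrt(c[2]+c[:2]@c[:2]))
cv2.imwrite("pics/w4.png",im)
sim,_=cams.get_image("side");cv2.imwrite("pics/s4.png",cv2.resize(sim[100:270,210:350],None,fx=3.5,fy=3.5,interpolation=2))
cv2.imwrite("pics/c4.png",np.hstack([cv2.resize(im[150:350,200:360],(480,600)),cv2.resize(sim[120:260,230:305],(320,600),interpolation=2)]))
E
```

```text
[ 0.543  0.774 -0.842  1.608  0.642  1.059  0.924] (array([ 0.594,  1.158, -0.244]), array([-0.001, -0.002, -0.   ]))
tool z 10 28 713 [  6.496 -17.808  10.022] [20.155 15.558 28.   ] circ [ 2.326 -1.244] 17.11087270537587
tool z 14 22 198 [  8.4   -17.294  14.038] [19.96  15.146 21.932] circ [ 2.612 -1.132] 17.176376642248535
tool z 22 30 394 [  9.414 -16.638  22.09 ] [20.097 14.575 29.994] circ [ 2.092 -1.172] 17.050408293062635
tool z 64 72 109 [ 2.988 -8.108 64.108] [13.29  16.393 71.986] circ [-1.172  0.961] 13.850758287852058
tool z 76 105 850 [  0.267 -15.926  76.001] [ 19.93   17.038 104.984] circ [5.116 0.58 ] 13.254364183851818
tool z 80 90 125 [  3.412 -15.926  80.005] [19.636 16.996 89.828] circ [2.594 0.515] 16.619127245584107
tool z 90 105 119 [ 10.552 -12.458  91.292] [ 19.93   12.499 104.984] circ [7.498 0.44 ] 11.83457715571288
```

View pics/c4.png

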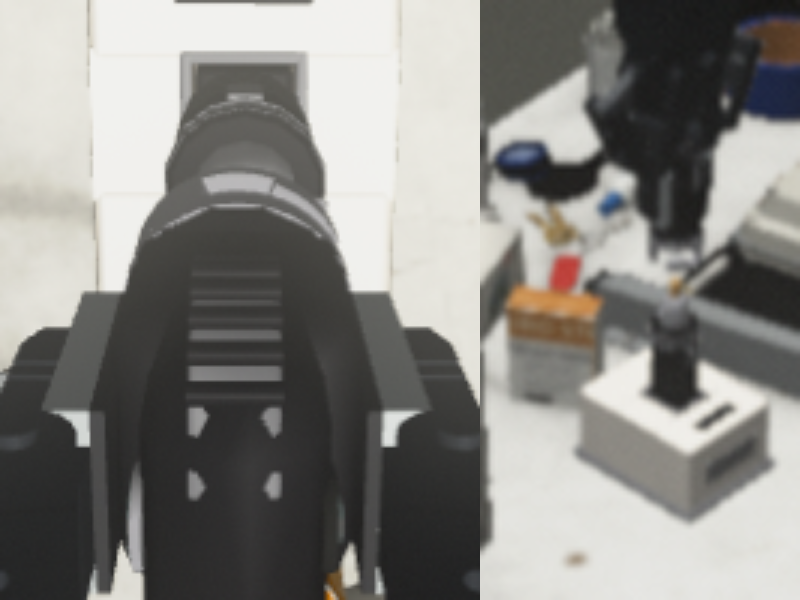

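Both views show the head aligned directly over the stub, slot mouth facing down, brass tip just below the foot. Small lateral correction, then descend to just above the pins.

advance(
  motion=[
    [0.4, 1.4, 8, 0, 0, 0, 10],
    [0, 0, 10, 0, 0, 0, 10],
    [0, 0, 6, 0, 0, 0, 10],
    [0, 0, 3, 0, 0, 0, 10],
    [0, 0, 3, 0, 0, 0, 10],
    [0, 0, 2, 0, 0, 0, 10],
    [0, 0, 0, 0, 0, 0, 10],
  ],
)

```text
clock: 9.85
eef_pos: [625.3, -67.9, 158.1]
tool_rot: [3.142, -0.0, 2.982]
force: [1.0, -0.2, -1.1]
width: 27.1
gripper_force: 59.4
```

```bash
python3 -c "
from h import *
s=read_state();print(s['force'],s['torque'],need([624.1,-69.6,150],2.980))"
```

```text
[ 0.992 -0.208 -1.096] [0.03  0.072 0.003] (array([ 0.903, -1.873,  8.134]), array([ 0.   , -0.   ,  0.002]))
```

advance(
  motion=[
    [0, 0, 0, 0, 0, 0, 10],
    [0, 0, 0, 0, 0, 0, 10],
  ],
)

```text
clock: 10.05
eef_pos: [625.5, -67.9, 158.6]
tool_rot: [3.142, 0.001, 2.982]
force: [0.8, -0.9, -0.3]
width: 27.3
gripper_force: 59.4
```

```bash
python3 - <<'E'
from h import *
for i in range(2):
    s=read_state();im,d=cams.get_image("wrist");P,u,v=cloud(ext("wrist",s),d)
    print(s['eef_pos'],s['force'],s['torque'],need([624.1,-69.6,150],2.980,s)[0])
r=R.from_euler('xyz',s["tool_rot"]);t=r.inv().apply(P-s["eef_pos"]);m=(np.hypot(t[:,0],t[:,1])<35)
for lo,hi in ((10,26),(40,46),(44,51),(51,80)):
    q=t[m&(t[:,2]>lo)&(t[:,2]<hi)]
    if len(q)<9: continue
    A=np.c_[2*q[:,:2],np.ones(len(q))];c=np.linalg.lstsq(A,(q[:,:2]**2).sum(1),rcond=None)[0]
    print("tool z",lo,hi,len(q),q.min(0),q.max(0),"circ",c[:2],np.sqrt(c[2]+c[:2]@c[:2]))
E
```

```text
[625.521 -67.929 158.608] [ 0.765 -0.943 -0.31 ] [ 0.011 -0.025  0.019] [ 1.142 -1.876  8.608]
[625.475 -67.929 158.581] [-0.282 -0.451 -1.154] [-0.009  0.052  0.028] [ 1.095 -1.869  8.581]
tool z 10 26 552 [  6.51  -17.802  10.007] [20.377 15.505 25.941] circ [ 2.683 -1.248] 16.98983611231162
tool z 40 46 305 [  4.329 -18.537  43.358] [19.897 10.469 45.999] circ [ 3.267 -2.792] 14.76197344544346
tool z 44 51 549 [  0.953 -19.323  44.024] [20.277 11.898 50.99 ] circ [ 3.616 -2.756] 15.158546491199345
tool z 51 80 408 [  6.703 -18.384  51.001] [20.551 13.567 80.   ] circ [ 5.114 -2.865] 14.575343091486818
```

advance(
  motion=[
    [0.9, -1.7, 0, 0, 0, 0, 10],
    [0, 0, 0, 0, 0, 0, 10],
    [0, 0, 0, 0, 0, 0, 10],
  ],
)

```text
clock: 10.45
eef_pos: [624.1, -69.7, 158.4]
tool_rot: [-3.141, 0.0, 2.982]
force: [-0.3, 0.8, -0.4]
width: 27.5
gripper_force: 59.4
```

```bash
python3 - <<'E'
from h import *
s=read_state();im,d=cams.get_image("wrist");P,u,v=cloud(ext("wrist",s),d)
print(s['eef_pos'],s['force'],s['torque'],need([624.1,-69.6,150],2.980,s)[0])
r=R.from_euler('xyz',s["tool_rot"]);t=r.inv().apply(P-s["eef_pos"]);m=(np.hypot(t[:,0],t[:,1])<35)
for lo,hi in ((10,26),(44,51),(51,80)):
    q=t[m&(t[:,2]>lo)&(t[:,2]<hi)]
    A=np.c_[2*q[:,:2],np.ones(len(q))];c=np.linalg.lstsq(A,(q[:,:2]**2).sum(1),rcond=None)[0]
    print("tool z",lo,hi,len(q),q.min(0),q.max(0),"circ",c[:2],np.sqrt(c[2]+c[:2]@c[:2]))
E
```

```text
[624.144 -69.667 158.364] [-0.274  0.789 -0.42 ] [ 0.001 -0.032  0.01 ] [0.055 0.06  8.364]
tool z 10 26 554 [  6.491 -17.787  10.008] [20.152 15.607 25.997] circ [ 2.666 -1.264] 17.01099607151835
tool z 44 51 400 [  6.302 -17.155  44.005] [19.123 15.425 50.976] circ [ 2.197 -0.99 ] 15.878551316328911
tool z 51 80 434 [  5.956 -17.462  51.039] [19.546 15.255 79.945] circ [ 3.899 -0.918] 14.674181478456049
```

advance(
  motion=[
    [0, 0, 2, 0, 0, 0, 10],
    [0, 0, 2, 0, 0, 0, 10],
    [0, 0, 2, 0, 0, 0, 10],
    [0, 0, 2, 0, 0, 0, 10],
    [0, 0, 0, 0, 0, 0, 10],
  ],
)

```text
clock: 11.0
eef_pos: [624.5, -69.4, 150.7]
tool_rot: [3.142, 0.001, 2.982]
force: [0.0, 1.0, 5.0]
width: 27.4
gripper_force: 59.9
```

advance(
  motion=[
    [0, 0, 2, 0, 0, 0, 10],
    [0, 0, 2, 0, 0, 0, 10],
    [0, 0, 0, 0, 0, 0, 10],
  ],
)

```text
clock: 11.3
eef_pos: [624.6, -69.3, 147.0]
tool_rot: [3.141, 0.001, 2.982]
force: [-1.4, -0.6, 7.5]
width: 27.2
gripper_force: 60.2
```

```bash
python3 -c "
from h import *
s=read_state();print(s['force'],s['torque'],need([624.1,-69.6,143],2.980))"
```

```text
[-1.365 -0.581  7.454] [-0.067  0.174 -0.005] (array([ 0.492, -0.417,  4.008]), array([0.   , 0.001, 0.002]))
```

advance(
  motion=[
    [0.4, -0.4, 1.5, 0, 0, 0, 10],
    [0, 0, 1.5, 0, 0, 0, 10],
    [0, 0, 1, 0, 0, 0, 10],
    [0, 0, 0, 0, 0, 0, 10],
  ],
)

```text
clock: 11.7
eef_pos: [624.8, -69.4, 144.3]
tool_rot: [3.141, 0.003, 2.982]
force: [-1.2, -0.4, 13.7]
width: 27.1
gripper_force: 61.3
```

advance(
  motion=[
    [0, 0, 1, 0, 0, 0, 10],
    [0, 0, 0, 0, 0, 0, 10],
  ],
)

```text
clock: 11.9
eef_pos: [625.1, -69.3, 144.3]
tool_rot: [3.141, 0.004, 2.982]
force: [-2.4, -0.8, 17.3]
width: 27.2
gripper_force: 62.1
```

advance(
  motion=[
    [0, 0, 1, 0, 0, 0, 10],
    [0, 0, 0, 0, 0, 0, 10],
  ],
)

```text
clock: 12.1
eef_pos: [625.4, -69.2, 144.2]
tool_rot: [-3.141, 0.005, 2.982]
force: [-4.2, -1.6, 22.5]
width: 27.0
gripper_force: 62.8
```

```bash
python3 -c "
from h import *
s=read_state();print(s['force'],s['torque'],s['qpos'])"
```

```text
[-4.224 -1.594 22.453] [-0.208  1.132  0.054] [ 0.524  0.822 -0.807  1.651  0.697  0.973  0.88 ]
```

Fully home (stops hard at TCP z≈144.3). Ease to ~15 N and turn clockwise about the head axis.

advance(
  motion=[
    [0, 0, -1, 0, 0, 0, 10],
    [0, 0, 0, 0, 0, 0, 10],
    [-0.14, -0.38, 0, 0, 0, 0.14, 10],
    [-0.14, -0.38, 0, 0, 0, 0.14, 10],
    [-0.14, -0.38, 0, 0, 0, 0.14, 10],
    [0, 0, 0, 0, 0, 0, 10],
  ],
)

```text
clock: 12.7
eef_pos: [625.4, -70.3, 144.2]
tool_rot: [3.14, 0.004, 2.559]
force: [-2.7, -0.4, 17.1]
width: 27.1
gripper_force: 61.6
```

```bash
python3 -c "
from h import *
s=read_state();print(s['force'],s['torque'],s['qpos'])"
```

```text
[-2.67  -0.426 17.085] [ 0.175  0.588 -0.04 ] [ 0.473  0.789 -0.701  1.652  0.611  0.926  0.528]
```

advance(
  motion=[
    [-0.14, -0.38, 0, 0, 0, 0.14, 10],
    [-0.14, -0.38, 0, 0, 0, 0.14, 10],
    [-0.14, -0.38, 0, 0, 0, 0.14, 10],
    [-0.14, -0.38, 0, 0, 0, 0.14, 10],
    [0, 0, 0, 0, 0, 0, 10],
  ],
)

```text
clock: 13.2
eef_pos: [624.8, -71.7, 144.2]
tool_rot: [3.138, 0.002, 1.999]
force: [-2.2, -0.3, 16.7]
width: 27.1
gripper_force: 61.6
```

advance(
  motion=[
    [-0.14, -0.38, 0, 0, 0, 0.14, 10],
    [-0.14, -0.38, 0, 0, 0, 0.14, 10],
    [-0.14, -0.38, 0, 0, 0, 0.14, 10],
    [-0.14, -0.38, 0, 0, 0, 0.14, 10],
    [0, -0.08, 0, 0, 0, 0.03, 10],
    [0, 0, 0, 0, 0, 0, 10],
  ],
)

```text
clock: 13.8
eef_pos: [623.5, -72.2, 144.2]
tool_rot: [3.137, -0.001, 1.412]
force: [-2.4, 1.9, 16.6]
width: 27.1
gripper_force: 61.5
```

```bash
python3 -c "
from h import *
s=read_state();print(s['force'],s['torque'],s['qpos'])"
```

```text
[-2.389  1.867 16.55 ] [0.322 0.584 0.033] [ 0.31   0.721 -0.399  1.663  0.356  0.825 -0.401]
```

advance(
  motion=[
    [0, 0, -1, 0, 0, 0, 10],
    [0, 0, -1, 0, 0, 0, 10],
    [0, 0, -1, 0, 0, 0, 10],
    [0, 0, -1, 0, 0, 0, 10],
    [0, 0, -1, 0, 0, 0, 10],
    [0, 0, 0, 0, 0, 0, 10],
  ],
)

```text
clock: 14.4
eef_pos: [622.9, -72.7, 147.5]
tool_rot: [3.139, -0.001, 1.412]
force: [0.0, 0.8, 5.9]
width: 27.4
gripper_force: 60.3
```

advance(
  motion=[
    [0, 0, -1, 0, 0, 0, 10],
    [0, 0, -1, 0, 0, 0, 10],
    [0, 0, 0, 0, 0, 0, 10],
  ],
)

```text
clock: 14.7
eef_pos: [622.8, -72.7, 149.4]
tool_rot: [3.139, -0.001, 1.412]
force: [1.7, 0.4, 6.0]
width: 27.2
gripper_force: 60.2
```

```bash
python3 -c "
from h import *
s=read_state();print(s['force'],s['torque'],s['qpos'])"
```

```text
[1.676 0.447 6.012] [ 0.21  -0.019 -0.008] [ 0.313  0.715 -0.402  1.659  0.352  0.838 -0.396]
```

advance(
  motion=[
    [0, 0, -1, 0, 0, 0, 10],
    [0, 0, 0, 0, 0, 0, 10],
  ],
)

```text
clock: 14.9
eef_pos: [622.5, -72.9, 150.0]
tool_rot: [3.14, -0.001, 1.412]
force: [0.5, 0.6, 6.2]
width: 26.8
gripper_force: 60.0
```

advance(
  motion=[
    [0, 0, -1, 0, 0, 0, 10],
    [0, 0, -1, 0, 0, 0, 10],
    [0, 0, 0, 0, 0, 0, 10],
  ],
)

```text
clock: 15.2
eef_pos: [620.9, -73.6, 150.5]
tool_rot: [-3.14, 0.0, 1.412]
force: [1.0, 0.4, -2.0]
width: 27.1
gripper_force: 59.2
```

advance(
  motion=[
    [0, 0, -4, 0, 0, 0, 10],
    [0, 0, -4, 0, 0, 0, 10],
    [0, 0, 0, 0, 0, 0, 10],
  ],
)

```text
clock: 15.5
eef_pos: [621.8, -73.4, 159.8]
tool_rot: [3.141, 0.0, 1.412]
force: [-0.0, 0.2, -2.7]
width: 27.2
gripper_force: 59.4
```

```bash
python3 -c "
from h import *
s=read_state();print(s['force'],s['torque'],s['qpos'])"
```

```text
[-0.028  0.202 -2.722] [-0.011 -0.022 -0.019] [ 0.317  0.702 -0.407  1.651  0.345  0.86  -0.39 ]
```

advance(
  motion=[
    [0, 0, -8, 0, 0, 0, 10],
    [0, 0, -14, 0, 0, 0, 10],
    [0, 0, -18, 0, 0, 0, 10],
    [0, 0, -18, 0, 0, 0, 10],
    [0, 0, -18, 0, 0, 0, 10],
    [0, 0, -18, 0, 0, 0, 10],
    [0, 0, -14, 0, 0, 0, 10],
    [0, 0, -8, 0, 0, 0, 10],
    [0, 0, 0, 0, 0, 0, 10],
    [0, 0, 0, 0, 0, 0, 10],
    [0, 0, 0, 0, 0, 0, 10],
    [0, 0, 0, 0, 0, 0, 10],
  ],
)

```text
clock: 16.7
eef_pos: [621.2, -73.4, 274.4]
tool_rot: [-3.14, 0.0, 1.412]
force: [-0.1, -1.0, -3.4]
width: 27.4
gripper_force: 59.6
```

```bash
python3 - <<'E'
from h import *
s=read_state();print(s['force'],s['torque'],s['qpos'])
im,_=cams.get_image("side");cv2.imwrite("pics/s5.png",cv2.resize(im[80:280,180:380],(600,600),interpolation=2))
E
```

```text
[-0.114 -0.952 -3.416] [0.024 0.    0.015] [ 0.344  0.583 -0.452  1.525  0.274  1.098 -0.328]
```

View pics/s5.png

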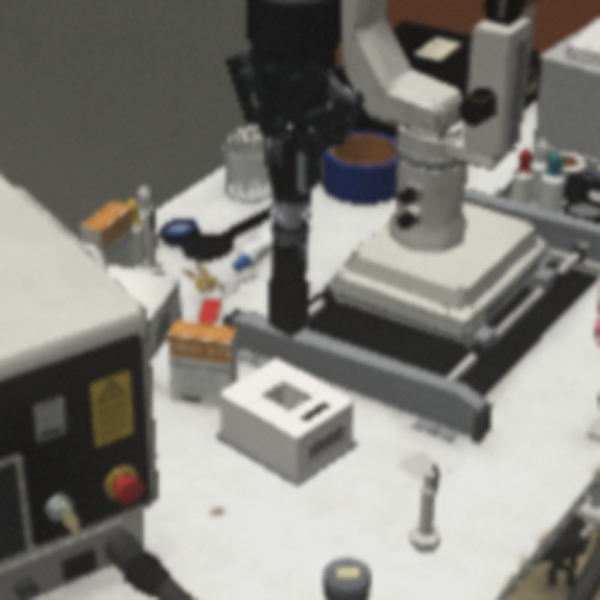

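The instrument hangs upright from the gripper at (290,230), the charger well at (290,395) is empty, and the rod, case and carton stand where they were.

```bash
python3 -c "
from cell import ctrl
print(ctrl.finish_job())"
```

```text
the job is handed in; nothing more can be done
None
```

The head is locked on the handle, and the gripper is holding the whole instrument upright about 70 mm clear of the charger; I handed the job in at about 17 s with the other things left where they stood.

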